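# Lock the filter arm in its working position with the long pin

### The job

Swing the filter arm round on its hinge, away from the robot, until it meets its stop and its hole lies over the hole in the block below. Then take the longest of the three steel pins out of the white rack and push it down through both holes until its head rests on the arm, and let go.

Things in the scene. Friction and masses are not known exactly. Their poses are not given: they have to be found in the camera images.
- station: Fixed aluminium base. Origin: hinge axis, table height; z up. Square 56 mm block, top at 50 mm, centred at y -110 mm, has an upright 22 mm hole down to 4 mm above the table. The steel arm turns over it: 40 mm wide, 52 to 62 mm above the table, 22 mm bevelled hole 110 mm from the hinge. At its stop it runs along -y, holes in line. Dark stop post: x 20 to 32, y -145 to -165, top 56 mm.
- swing_arm (a joint): Angle q of the swing arm in rad: 0 at the stop, where the holes line up; grows as the arm swings to the base's -x side (towards the robot), at most 1.0. It turns stiffly (under 2 N at the capsule) and stays where it is left. Its direction from the hinge, in the base's axes, is (-sin q, -cos q).
- capsule (a point): Upright white filter capsule fixed on the arm's outer end, 200 mm from the hinge axis; the arm's handle, to grip or push. A cylinder 40 mm in diameter, from the arm's top at 62 mm to 112 mm above the table, with a 3 mm nipple on top. The point is its centre, 87 mm above the table; its axes turn with the arm (arm along -y).
- long_pin_mid (a point): Longest of three loose steel pins upright in a white rack (26 mm high, wells 75 mm apart, 20 mm deep, 1 mm play); the others stand 18 and 28 mm lower. Total 86 mm: round head 26 mm across, 34 mm tall, on a shank 14 mm across, 52 mm long, its end round. 160 g. Point: mid-length, 43 mm above the tip; z to the head. Tip 6 mm above the table in the rack, 10 mm when home.
Things that resemble listed ones, but are neither listed nor needed, are in the scene too. Leave any red look-alike of the part that bears long_pin_mid alone.

How it is judged (in metres and radians):
On the way:
1. the arm stands at its stop, the two holes in line (value of joint swing_arm below 0.07 rad), for 0.2 s.
At the end, for the whole second after the job is handed in: The arm is within 0.08 rad of its stop, and the long pin stands upright (within 14 degrees) through the arm's hole and the block's hole, its centre within 14 mm of the block hole's axis along each of the base's axes and 45 to 61 mm above the table (53 mm is fully home) (value of joint swing_arm below 0.08 rad and x of long_pin_mid in the frame of station between -0.014 and 0.014 m and y of long_pin_mid in the frame of station between -0.124 and -0.096 m and z of long_pin_mid in the frame of station between 0.045 and 0.061 m and angle between long_pin_mid's own z axis and vertical below 0.25 rad); the robot touches nothing.
It also fails if it takes over 67 s, if anything falls off the work surface, if the arm or the gripper's body presses on something with over 40 N, if the wrist force passes 120 N, or if a joint passes its speed limit or range.

### The arm

A 6-joint arm with a two-finger parallel gripper is mounted at the origin on the work surface. World frame = base frame: x ahead of the robot, y to its left, z up, the work surface at z = 0. Lengths are in mm, angles in rad, forces in N, time in s.
With the tool pointing down it reaches from about 325 to 875 mm from the base axis. Payload 4.4 kg.
Tool frame: the origin (TCP) lies midway between the tips of the shut fingers; the grasp point (between the pads) lies 19 mm behind it; z points along the fingers, y is the line along which they close (so a half turn about z gives the same grasp; the last joint's range is limited). The gripper opens to 85 mm and grips with 20 to 120 N. Pads are 22 mm wide; open, the fingers measure 114 mm over their backs; the gripper's body (76 mm by 85 mm) begins 54 mm behind the grasp point. The pads swing forward as they close: fully open they stand 13 mm farther back than shut.
Start: joints at [-1.375, 0.207, 1.542, -0, 1.393, -0.15], TCP at [195.425, -540.774, 198.082] pointing down, gripper open.
Joint ranges: [-2.73, 2.73], [-0.86, 2.22], [0.23, 2.46], [-1.11, 4.25], [0.08, 2.63], [-2.82, 2.82]. Speed limits (rad/s): [2.79, 2.79, 3.14, 3.14, 3.14, 3.14].

### API

Orientations are given as [roll, pitch, yaw] about the fixed x, y, z axes, in that order (R = Rz(yaw) Ry(pitch) Rx(roll)).
In Python, from cell import env gives the robot as it stands. The module is installed in compiled form; this text tells all that it offers.
- The arm moves only by the shell command python3 -m handwheel 'ROWS' [OPENING] [FORCE]. ROWS is JSON, a list of rows, each a list of 2 entries, a list of its own where there are three numbers: the shift along the tool's x, y, z in cm, then the turn, a rotation vector about the tool's x, y, z in rad. A call has exactly 8 rows; each row is the pose to reach, as a shift and turn from the pose commanded when the call began, along the tool's axes at that moment; what a row does not reach only later rows make up. A row lasts 1/10 s, in which the tool goes at most 50 mm and 8.59 degrees, less where a joint would pass 70% of its speed; a pose out of reach is approached as far as the arm can. A call with a gripper value outside its range is refused whole. OPENING is the opening, from 0 (shut) to 1 (fully open), set as the call begins (- or left out, the last holds). The fingers move at their own pace and stop on an object; FORCE is the grip in N (left out, the last holds). Time passes only in rows, so rows that repeat a pose let the fingers close, or fill a call up. It gives the time, the measured TCP pose, the force, the opening and the grip force at its end, in the units of the state.
- env.get_obs(): the state, without advancing time (a new reading comes with each control period).
- env.snapshot(name): name is "scene" or "top" or "wrist"; returns the picture (420x560x3 uint8, blue, green, red); there is no depth.
- env.calibration(name): a dict with "intrinsics" (3x3 intrinsics, pixels), "R" (3x3) and "t" (3): a world point X has camera coordinates R X + t. Camera axes: x right, y down, z forward; pixel columns grow to the right and rows downward; lengths in mm; the calibration is good to about 2 mm. The wrist camera is an equidistant fisheye: a pixel r from the principal point sees the ray r / f radians off the axis. A picture is of the moment at which its call begins: read the wrist's pose just before it. calibration takes no time and is no camera call; for the wrist camera it gives the pose at the moment of the call.
- env.close_job(): hands the job in; it is judged then, once.
Trained networks look in the newest picture that a camera, given by its name, has taken for a name from the list of things; names that differ only in an ending like _2 or _b are one class to them, and where a whole thing is asked for, a point or a joint stands for the part that bears it (a point fixed in the world has none). Each returns a list of dicts, best first, with "confidence" (0 to 1); they miss things now and then, are a little off and sometimes report something else, mostly with a low value. They report only what shows in the picture. A call takes as long as a camera call. They do not tell look-alikes from the thing itself.
- env.find_in(camera, target): "xyz" ([x, y, z] in mm, in world coordinates, good to about 4 mm: the middle of the surface that is visible of it).
- env.trace(camera, target): "mask" (420x560 bool, what is visible of it).
- env.spot_point(camera, target): "xyz" ([x, y, z] in mm, in world coordinates, good to about 4 mm: a listed point, or the origin of a listed thing).
The state is a dict: "time_s": time; "qpos": joint angles; "joint_velocities": joint speeds; "tau": joint torques, N m; "eef_pos": TCP position; "orientation": TCP orientation; "contact_force": force on the tool from outside, world axes, zero at the start; "ft_torque": the same for the moment, N m; "width": finger opening in mm; "finger_force": force on a finger pad.
Only numpy, scipy, OpenCV 4.12 (cv2) and the standard library are available. Lean on these libraries where they do the work, as an engineer would, in place of code of your own. Each camera call takes 0.05 s, during which the arm holds its last target. There are 200 camera calls.

## Working session

There is one attempt and no reset: what is moved stays moved. The work goes in short steps, Python scripts to look and compute and a shell command to move; the robot and the scene stay as the last step left them, time stands still between calls to the robot, and variables do not carry over. Pictures are saved under pics/ and viewed, at most 10 in all, crops included, and the job is handed in when it is done.

```bash
mkdir -p pics; cat > h.py <<'E'
from cell import env
import numpy as np, cv2
from scipy.spatial.transform import Rotation as Ro
def look(cams=("scene","top"),names=("station","capsule","long_pin_mid"),save=None):
    for c in cams:
        im=env.snapshot(c)
        if save: cv2.imwrite(f"pics/{save}_{c}.png",im)
        for n in names:
            for f in (env.spot_point,env.find_in):
                print(c,n,f.__name__,[(np.round(d["xyz"]).tolist(),round(d["confidence"],2)) for d in f(c,n)][:5])
def st():
    o=env.get_obs(); print({k:np.round(o[k],3).tolist() for k in ("time_s","qpos","eef_pos","orientation","contact_force","width","finger_force")}); return o
def rel(p):
    o=env.get_obs(); R=Ro.from_euler("xyz",o["orientation"]); return np.round(R.inv().apply(np.array(p)-o["eef_pos"])/10,2)
def proj(c,X):
    k=env.calibration(c); K=np.array(k["intrinsics"]); x=np.array(k["R"])@np.array(X,float)+k["t"]
    if c=="wrist":
        r=np.hypot(x[0],x[1]); th=np.arctan2(r,x[2]); x=np.array([x[0]/r*th,x[1]/r*th,1])
    else: x=x/x[2]
    return (K@x)[:2]
def ray(c,uv,k=None):
    k=k or env.calibration(c); K=np.array(k["intrinsics"]); R=np.array(k["R"]); d=np.linalg.solve(K,[uv[0],uv[1],1.])
    if c=="wrist":
        th=np.hypot(d[0],d[1]); d=np.array([d[0]/th*np.sin(th),d[1]/th*np.sin(th),np.cos(th)])
    return -R.T@np.array(k["t"]), R.T@d
def tri(rays):
    A=sum(np.eye(3)-np.outer(d,d)/(d@d) for o,d in rays); b=sum((np.eye(3)-np.outer(d,d)/(d@d))@o for o,d in rays)
    return np.linalg.solve(A,b)
def atz(c,uv,z):
    o,d=ray(c,uv); return o+d*(z-o[2])/d[2]
E
python3 - <<'E'
from h import *
st(); look(save="a")
a=cv2.imread("pics/a_scene.png");b=cv2.imread("pics/a_top.png")
E
```

```text
{'time_s': 0.0, 'qpos': [-1.374, 0.207, 1.543, 0.0, 1.394, -0.151], 'eef_pos': [195.263, -539.934, 196.905], 'orientation': [-3.139, -0.0, 0.347], 'contact_force': [-0.389, -0.315, -0.873], 'width': 85.277, 'finger_force': 0.0}
scene station call [([598.0, 32.0, 1.0], 0.66)]
scene station call [([607.0, -52.0, 32.0], 0.68)]
scene capsule call [([472.0, -119.0, 86.0], 0.83)]
scene capsule call [([525.0, -60.0, 64.0], 0.8)]
scene long_pin_mid call [([416.0, 262.0, 47.0], 0.69), ([329.0, 281.0, 41.0], 0.62)]
scene long_pin_mid call [([423.0, 266.0, 76.0], 0.82), ([333.0, 284.0, 66.0], 0.77)]
top station call [([602.0, 31.0, 0.0], 0.68)]
top station call [([582.0, -67.0, 46.0], 0.83)]
top capsule call [([472.0, -122.0, 86.0], 0.79)]
top capsule call [([524.0, -58.0, 62.0], 0.94), ([412.0, 265.0, 96.0], 0.47)]
top long_pin_mid call [([333.0, 281.0, 41.0], 0.72), ([414.0, 263.0, 48.0], 0.51)]
top long_pin_mid call [([416.0, 261.0, 96.0], 0.64), ([332.0, 282.0, 85.0], 0.62)]
```

View pics/a_scene.png

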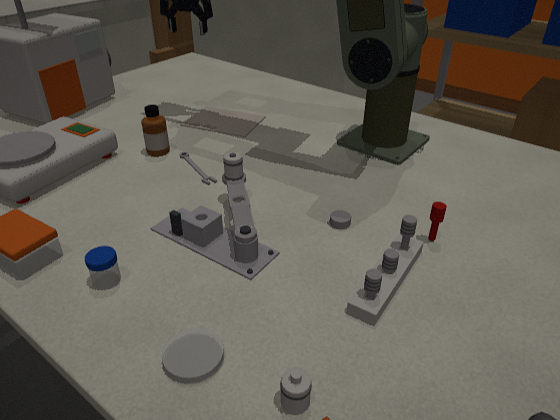

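View pics/a_top.png

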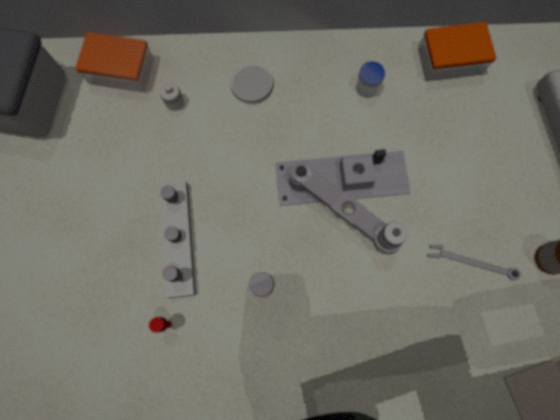

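Scene: the arm points toward the robot with the capsule at (233,165). The block is at (200,222), the rack pins at (408,225), (390,262) and (372,285), and the red look-alike at (437,213). The top view has the hinge at (301,173), the block hole at (358,168), the arm hole at (348,208), the capsule at (393,233), and the rack pins at (172,273), (172,234) and (168,193). The pin nearest the red one looks tallest.

```bash
python3 - <<'E'
from h import *
S={"longpin_top":(409,218),"pin2":(391,254),"pin3":(373,273),"caps_top":(233,156),"hinge":(246,231),"blockhole":(203,215),"armhole":(239,199)}
T={"longpin_top":(171,271),"pin2":(172,232),"pin3":(168,191),"caps_top":(396,233),"hinge":(301,172),"blockhole":(358,169),"armhole":(348,208)}
for n in S: print(n,np.round(tri([ray("scene",S[n]),ray("top",T[n])]),1))
print("block z50",atz("top",(358,169),50),"arm hole z62",atz("top",(348,208),62),"post", atz("top",(379,154),56))
print(rel([472,-120,200]))
E
```

```text
longpin_top [418.8 262.   91.8]
pin2 [492.9 269.6  60.9]
pin3 [566.8 275.   73.3]
caps_top [ 468.7 -120.   109.3]
hinge [599.2  31.9  60.4]
blockhole [604.7 -76.2  51.2]
armhole [527.7 -51.2  59. ]
block z50 [605.9341123  -77.46819557  50.        ] arm hole z62 [527.39452197 -51.25865649  62.        ] post [ 632.38185557 -118.11997092   56.        ]
[ 40.31 -30.17  -0.19]
```

```bash
python3 -m handwheel '[[[4,-3,0],[0,0,-0.05]],[[8,-6,0],[0,0,-0.12]],[[12,-9,0],[0,0,-0.2]],[[16,-12,0],[0,0,-0.28]],[[20,-15,0],[0,0,-0.36]],[[24,-18,0],[0,0,-0.44]],[[28,-21,0],[0,0,-0.51]],[[30,-22.5,0],[0,0,-0.51]]]' 0.85 30
python3 - <<'E'
from h import *
st();print(rel([470,-120,180]))
E
```

```text
time_s: 1.5
eef_pos: [402.5, -224.0, 198.4]
orientation: [3.141, -0.001, 0.861]
contact_force: [-0.6, -0.4, -0.2]
width: 72.5
finger_force: 0.0
{'time_s': 1.5, 'qpos': [-0.697, -0.043, 1.81, 0.001, 1.374, 0.012], 'eef_pos': [402.5, -223.984, 198.363], 'orientation': [3.141, -0.001, 0.861], 'contact_force': [-0.63, -0.419, -0.153], 'width': 72.494, 'finger_force': 0.0}
[12.28 -1.66  1.85]
```

```bash
python3 -m handwheel '[[[3,-0.4,0],[0,0,0]],[[6,-0.8,0],[0,0,0]],[[9,-1.2,0],[0,0,0]],[[11,-1.5,0.5],[0,0,0]],[[12.3,-1.7,1],[0,0,0]],[[12.3,-1.7,1],[0,0,0]],[[12.3,-1.7,1],[0,0,0]],[[12.3,-1.7,1],[0,0,0]]]'
python3 - <<'E'
from h import *
st(); look(("wrist",),save="b")
for X in ([470,-120,115],[600,32,62],[605.5,-77,50],[527.5,-51.2,62]): print(proj("wrist",X))
E
```

```text
time_s: 2.3
eef_pos: [468.5, -124.0, 188.2]
orientation: [3.141, 0.0, 0.856]
contact_force: [-0.3, -0.1, -0.1]
width: 72.6
finger_force: 0.0
{'time_s': 2.3, 'qpos': [-0.437, 0.021, 1.768, -0.0, 1.352, 0.278], 'eef_pos': [468.479, -123.985, 188.201], 'orientation': [3.141, 0.0, 0.856], 'contact_force': [-0.335, -0.128, -0.071], 'width': 72.628, 'finger_force': 0.0}
wrist station call []
wrist station call [([577.0, -80.0, 52.0], 0.96)]
wrist capsule call [([466.0, -117.0, 87.0], 0.67)]
wrist capsule call [([511.0, -73.0, 64.0], 0.65)]
wrist long_pin_mid call [([469.0, -115.0, 89.0], 0.37)]
wrist long_pin_mid call [([335.0, 278.0, 14.0], 0.53)]
[275.16468011 198.72566949]
[273.8507961  -26.49987086]
[353.23417161  57.15296698]
[273.47754794  86.61852658]
```

View pics/b_wrist.png

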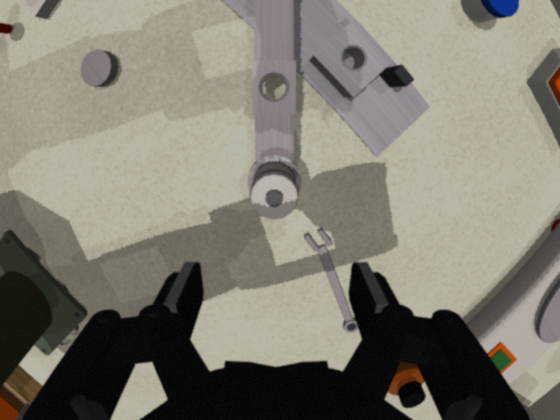

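The picture agrees with the projections: capsule at (275,195), arm hole at (274,87), block hole at (353,57). I'll descend around the capsule.

```bash
python3 -m handwheel '[[[0.4,-0.15,1],[0,0,0]],[[0.4,-0.15,3],[0,0,0]],[[0.4,-0.15,5],[0,0,0]],[[0.4,-0.15,7],[0,0,0]],[[0.4,-0.15,9],[0,0,0]],[[0.4,-0.15,11],[0,0,0]],[[0.4,-0.15,12],[0,0,0]],[[0.4,-0.15,12],[0,0,0]]]' 0.85 30 && python3 -m handwheel '[[[0,0,0],[0,0,0]],[[0,0,0],[0,0,0]],[[0,0,0],[0,0,0]],[[0,0,0],[0,0,0]],[[0,0,0],[0,0,0]],[[0,0,0],[0,0,0]],[[0,0,0],[0,0,0]],[[0,0,0],[0,0,0]]]' 0.55 20
```

```text
time_s: 3.45
eef_pos: [468.5, -118.1, 66.1]
orientation: [-3.137, 0.001, 0.857]
contact_force: [-0.5, -0.7, -0.4]
width: 72.5
finger_force: 0.0
time_s: 4.25
eef_pos: [470.3, -119.1, 68.1]
orientation: [3.142, -0.0, 0.857]
contact_force: [-0.0, 0.8, 0.1]
width: 47.1
finger_force: 0.0
```

```bash
python3 -m handwheel '[[[0.03,1.0,0],[0,0,-0.05]],[[0.2,2.79,0],[0,0,-0.14]],[[0.53,4.56,0],[0,0,-0.23]],[[1.01,6.29,0],[0,0,-0.32]],[[1.66,7.97,0],[0,0,-0.41]],[[2.45,9.59,0],[0,0,-0.5]],[[3.38,11.13,0],[0,0,-0.59]],[[4.2,12.26,0],[0,0,-0.66]]]'
python3 - <<'E'
from h import *
st(); print(rel([609.6,-168.5,68]))
E
```

```text
time_s: 5.05
eef_pos: [591.0, -168.0, 67.7]
orientation: [-3.141, -0.0, 1.52]
contact_force: [-1.2, -0.0, 0.5]
width: 47.3
finger_force: 0.4
{'time_s': 5.05, 'qpos': [-0.418, 0.419, 1.552, -0.0, 1.171, -0.366], 'eef_pos': [590.959, -167.968, 67.714], 'orientation': [-3.141, -0.0, 1.52], 'contact_force': [-1.156, -0.018, 0.546], 'width': 47.255, 'finger_force': 0.424}
[ 0.04  1.86 -0.03]
```

```bash
python3 -m handwheel '[[[0.01,0.5,0],[0,0,-0.03]],[[0.02,1.0,0],[0,0,-0.05]],[[0.05,1.4,0],[0,0,-0.07]],[[0.08,1.7,0],[0,0,-0.09]],[[0.1,1.9,0],[0,0,-0.1]],[[0.1,2.1,0],[0,0,-0.1]],[[0.1,2.2,0],[0,0,-0.1]],[[0.1,2.2,0],[0,0,-0.1]]]'
```

```text
time_s: 5.85
eef_pos: [612.6, -167.8, 68.1]
orientation: [3.141, -0.0, 1.617]
contact_force: [1.3, 0.0, -0.7]
width: 46.8
finger_force: 0.1
```

```bash
python3 -m handwheel '[[[0,0.1,0],[0,0,0]],[[0,0.2,0],[0,0,0]],[[0,0.3,0],[0,0,0]],[[0,0.4,0],[0,0,0]],[[0,0.4,0],[0,0,0]],[[0,0.4,0],[0,0,0]],[[0,0.4,0],[0,0,0]],[[0,0.4,0],[0,0,0]]]'
python3 - <<'E'
from h import *
look(("top",),("capsule",),save="c")
print(proj("top",[605.5,-77.2,62]))
E
```

```text
time_s: 6.65
eef_pos: [616.6, -167.6, 68.2]
orientation: [3.141, -0.0, 1.617]
contact_force: [-0.6, 0.2, -0.7]
width: 46.6
finger_force: 0.1
top capsule call [([617.0, -169.0, 84.0], 0.83)]
top capsule call [([605.0, -73.0, 61.0], 0.55)]
[359.00885097 167.00829746]
```

```bash
python3 -m handwheel '[[[0,0.1,0],[0,0,0]],[[0,0.2,0],[0,0,0]],[[0,0.3,0],[0,0,0]],[[0,0.4,0],[0,0,0]],[[0,0.4,0],[0,0,0]],[[0,0.4,0],[0,0,0]],[[0,0.4,0],[0,0,0]],[[0,0.4,0],[0,0,0]]]'
```

```text
time_s: 7.6
eef_pos: [616.6, -167.5, 67.8]
orientation: [-3.133, -0.001, 1.617]
contact_force: [-10.9, -1.1, 6.2]
width: 47.1
finger_force: 5.1
```

At the stop (11 N). Now I'll back off, rise, and go over the hole for a close look.

```bash
python3 -m handwheel '[[[0,-0.5,0],[0,0,0]],[[0,-0.7,0],[0,0,0]],[[0,-0.7,0],[0,0,0]],[[0,-0.7,-2],[0,0,0]],[[0,-0.7,-5],[0,0,0]],[[0,-0.7,-9],[0,0,0]],[[0,-0.7,-13],[0,0,0]],[[0,-0.7,-14],[0,0,0]]]' 0.7 
python3 -m handwheel '[[[0,0,0],[0,0,0]],[[0,0,0],[0,0,0]],[[0,0,0],[0,0,0]],[[0,0,0],[0,0,0]],[[0,0,0],[0,0,0]],[[0,0,0],[0,0,0]],[[0,0,0],[0,0,0]],[[0,0,0],[0,0,0]]]' 0.85
python3 - <<'E'
from h import *
st(); look(("wrist",),("capsule",),save="d")
k=env.calibration("wrist"); np.savez("d.npz",**k)
for X in ([600,32,62],[605.5,-77,62],[613,-168,115]): print(proj("wrist",X))
E
```

```text
time_s: 8.4
eef_pos: [617.3, -169.0, 214.9]
orientation: [3.13, 0.005, 1.617]
contact_force: [0.8, -0.4, 0.2]
width: 59.5
finger_force: 0.0
time_s: 9.2
eef_pos: [613.5, -167.8, 208.1]
orientation: [3.142, 0.0, 1.617]
contact_force: [-0.1, -0.8, 0.0]
width: 72.4
finger_force: 0.0
{'time_s': 9.2, 'qpos': [-0.403, 0.328, 1.37, -0.0, 1.445, -0.449], 'eef_pos': [613.472, -167.817, 208.052], 'orientation': [3.142, 0.0, 1.617], 'contact_force': [-0.051, -0.756, 0.019], 'width': 72.433, 'finger_force': 0.0}
wrist capsule call [([612.0, -166.0, 87.0], 0.92)]
wrist capsule call [([608.0, -100.0, 62.0], 0.93)]
[272.48248925 -15.75603698]
[272.87703807  90.21339379]
[276.25694332 196.55778231]
```

View pics/d_wrist.png

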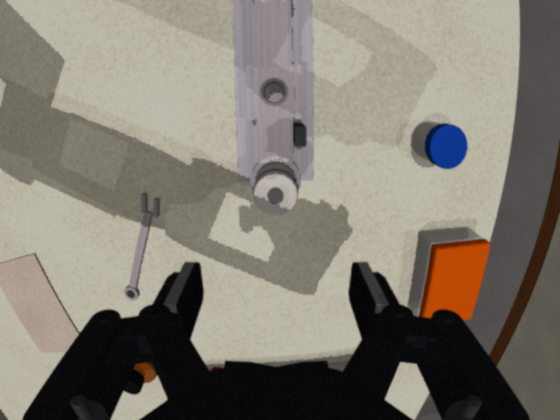

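The arm hole shows at (274,91), as predicted, with the arm lined up at its stop. The hole is at about (606,-77). On to the pin.

```bash
python3 -m handwheel '[[[2,-0.8,0],[0,0,0.08]],[[6,-2.4,0],[0,0,0.2]],[[10,-4,0],[0,0,0.33]],[[14,-5.6,0],[0,0,0.46]],[[18,-7.2,0],[0,0,0.6]],[[22,-8.8,0],[0,0,0.74]],[[26,-10.4,0],[0,0,0.88]],[[30,-12,0],[0,0,1.0]]]'
python3 - <<'E'
from h import *
o=st();print(rel([408,262,190]),o["orientation"][2]-0.09)
E
```

```text
time_s: 10.15
eef_pos: [479.0, 127.8, 208.5]
orientation: [3.141, -0.001, 0.611]
contact_force: [0.1, -0.1, -0.1]
width: 72.0
finger_force: 0.0
{'time_s': 10.15, 'qpos': [0.086, 0.027, 1.719, 0.0, 1.394, 1.045], 'eef_pos': [478.986, 127.799, 208.476], 'orientation': [3.141, -0.001, 0.611], 'contact_force': [0.067, -0.126, -0.058], 'width': 72.041, 'finger_force': 0.0}
[  1.89 -15.06   1.84] 0.5211604967516393
```

```bash
python3 -m handwheel '[[[0.7,-3.6,0],[0,0,0.13]],[[1.4,-7.2,0],[0,0,0.26]],[[2.1,-10.8,0],[0,0,0.39]],[[2.6,-13.4,0.5],[0,0,0.5]],[[2.8,-14.4,1],[0,0,0.52]],[[2.8,-14.4,1],[0,0,0.52]],[[2.8,-14.4,1],[0,0,0.52]],[[2.8,-14.4,1],[0,0,0.52]]]'
python3 - <<'E'
from h import *
st(); look(("wrist",),("long_pin_mid",),save="e")
for X in ([418.8,262,92],[492.9,269.6,64],[566.8,275,74],[333,282,85]): print(proj("wrist",X))
E
```

```text
time_s: 10.95
eef_pos: [420.0, 259.4, 198.5]
orientation: [3.141, -0.001, 0.096]
contact_force: [-0.3, 0.4, -0.4]
width: 72.8
finger_force: 0.0
{'time_s': 10.95, 'qpos': [0.378, 0.031, 1.736, -0.0, 1.374, 1.853], 'eef_pos': [419.967, 259.436, 198.498], 'orientation': [3.141, -0.001, 0.096], 'contact_force': [-0.326, 0.407, -0.399], 'width': 72.815, 'finger_force': 0.0}
wrist long_pin_mid call [([333.0, 286.0, 41.0], 0.94)]
wrist long_pin_mid call [([424.0, 264.0, 88.0], 0.97), ([336.0, 284.0, 76.0], 0.76), ([602.0, -1.0, 64.0], 0.64)]
[272.96158874 191.506063  ]
[272.5920492  106.97950809]
[274.39261538  27.74372755]
[245.65774291 268.2574736 ]
```

View pics/e_wrist.png

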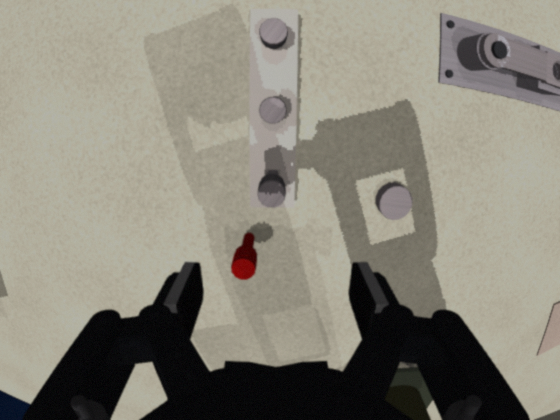

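Long pin head at (272,188), right where the triangulation predicted. The next pins are at (272,108) and (273,32). The red one, at (245,262), is clear of the fingers. Descending to grip the head with the tips about 6 mm above its lower edge.

```bash
python3 -m handwheel '[[[0.1,-0.25,1],[0,0,0]],[[0.1,-0.25,3.5],[0,0,0]],[[0.1,-0.25,6],[0,0,0]],[[0.1,-0.25,8.5],[0,0,0]],[[0.1,-0.25,11],[0,0,0]],[[0.1,-0.25,12.8],[0,0,0]],[[0.1,-0.25,13.4],[0,0,0]],[[0.1,-0.25,13.4],[0,0,0]]]' && python3 -m handwheel '[[[0,0,0],[0,0,0]],[[0,0,0],[0,0,0]],[[0,0,0],[0,0,0]],[[0,0,0],[0,0,0]],[[0,0,0],[0,0,0]],[[0,0,0],[0,0,0]],[[0,0,0],[0,0,0]],[[0,0,0],[0,0,0]]]' 0 50
```

```text
time_s: 11.9
eef_pos: [419.1, 262.1, 62.8]
orientation: [3.141, 0.003, 0.096]
contact_force: [1.0, -0.1, 0.3]
width: 72.5
finger_force: 0.0
time_s: 12.7
eef_pos: [420.1, 262.6, 64.1]
orientation: [-3.142, 0.0, 0.097]
contact_force: [-0.4, -0.4, 0.0]
width: 0.1
finger_force: 0.0
```

The fingers shut on nothing, so I'll look.

```bash
python3 - <<'E'
from h import *
look(("wrist","scene"),("long_pin_mid",),save="f")
a=cv2.imread("pics/f_wrist.png")[100:400,130:430];b=cv2.imread("pics/f_scene.png")[170:320,320:470]
cv2.imwrite("pics/f.png",np.hstack([a,cv2.resize(b,(300,300))]))
for X in ([418.8,262,92],[492.9,269.6,64]): print(proj("scene",X))
E
```

```text
wrist long_pin_mid call [([421.0, 262.0, 46.0], 0.89)]
wrist long_pin_mid call [([429.0, 264.0, 77.0], 0.93), ([336.0, 289.0, 7.0], 0.59)]
scene long_pin_mid call [([327.0, 283.0, 43.0], 0.91), ([418.0, 264.0, 48.0], 0.64)]
scene long_pin_mid call [([336.0, 284.0, 66.0], 0.84), ([423.0, 266.0, 73.0], 0.66)]
[408.10085289 217.8964312 ]
[390.46371001 252.58664259]
```

View pics/f.png

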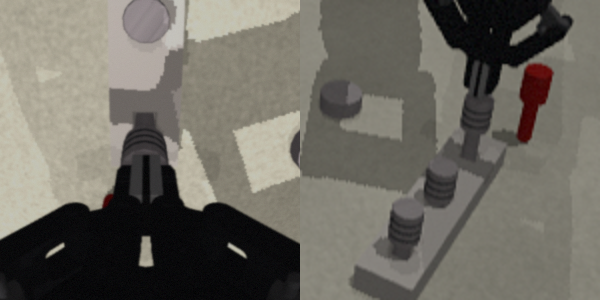

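```bash
python3 - <<'E'
from h import *
o=st(); p=o["eef_pos"]
print("tcp wrist",proj("wrist",p),"scene",proj("scene",p),"top",proj("top",p))
for x in (420,435,450):
  for z in (58,75,92): print(x,z,"wrist",proj("wrist",[x,262,z]),"scene",proj("scene",[x,262,z]))
k=env.calibration("wrist"); print("cam",-np.array(k["R"]).T@k["t"],np.array(k["R"])[2])
look(("top",),("long_pin_mid",),save="g")
a=cv2.imread("pics/f_wrist.png")[200:300,220:330];b=cv2.imread("pics/g_top.png")[215:335,125:235];c=cv2.imread("pics/f_scene.png")[170:270,360:460]
cv2.imwrite("pics/g.png",np.hstack([cv2.resize(i,(265,300),interpolation=cv2.INTER_CUBIC) for i in (a,b,c)]))
E
```

```text
{'time_s': 13.0, 'qpos': [0.384, 0.198, 1.857, 0.0, 1.087, 1.858], 'eef_pos': [420.055, 262.621, 64.043], 'orientation': [3.142, 0.0, 0.097], 'contact_force': [-0.405, 0.004, -0.172], 'width': 0.214, 'finger_force': 0.0}
tcp wrist [276.12336477 241.51690859] scene [405.71157219 230.78377487] top [173.73370053 272.49983347]
420 58 wrist [277.11306173 237.43242933] scene [404.90620679 233.26790073]
420 75 wrist [277.24394778 250.06100474] scene [406.33866789 225.82038404]
420 92 wrist [277.39693763 264.96319348] scene [407.80380192 218.20299728]
435 58 wrist [279.62051326 214.54207824] scene [401.19594025 237.23842945]
435 75 wrist [279.98368005 225.58853484] scene [402.60303751 229.7479945 ]
435 92 wrist [280.41372179 238.78143602] scene [404.04261375 222.08466339]
450 58 wrist [282.25013527 190.37031853] scene [397.39773518 241.30306528]
450 75 wrist [282.87835016 199.48245449] scene [398.77784515 233.76976967]
450 92 wrist [283.6315913  210.48538292] scene [400.1901975  226.06047979]
cam [502.60859182 271.022369   238.32598834] [-0.32435862 -0.03196087 -0.94539409]
top long_pin_mid call [([413.0, 266.0, 53.0], 0.62)]
top long_pin_mid call [([410.0, 256.0, 84.0], 0.54)]
```

View pics/g.png

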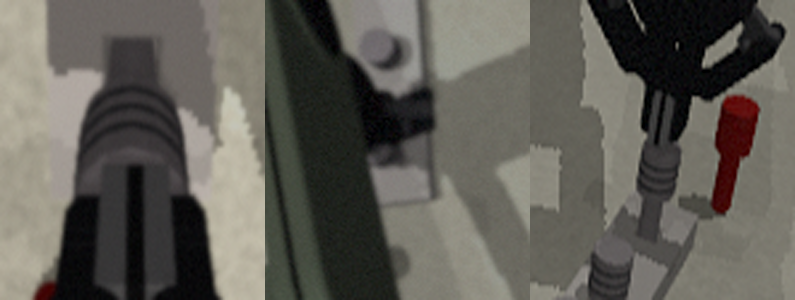

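Both views show the shut fingertips ending right above the head (scene row ~218, wrist row ~255, i.e. z≈92), though the TCP reads 64. So the real tips sit about 28 mm higher than the reading. The pin hasn't moved. I'll open and go 25 mm lower, which clears the rack and the gripper body either way.

```bash
python3 -m handwheel '[[[0,0,-0.5],[0,0,0]],[[0,0,-0.5],[0,0,0]],[[0,0,-0.5],[0,0,0]],[[0,0,-0.5],[0,0,0]],[[0,0,-0.5],[0,0,0]],[[0,0,-0.5],[0,0,0]],[[0,0,-0.5],[0,0,0]],[[0,0,-0.5],[0,0,0]]]' 0.85 && python3 -m handwheel '[[[0,0,0.5],[0,0,0]],[[0,0,1],[0,0,0]],[[0,0,1.5],[0,0,0]],[[0,0,2],[0,0,0]],[[0,0,2.5],[0,0,0]],[[0,0,2.8],[0,0,0]],[[0,0,3],[0,0,0]],[[0,0,3],[0,0,0]]]' && python3 -m handwheel '[[[0,0,0],[0,0,0]],[[0,0,0],[0,0,0]],[[0,0,0],[0,0,0]],[[0,0,0],[0,0,0]],[[0,0,0],[0,0,0]],[[0,0,0],[0,0,0]],[[0,0,0],[0,0,0]],[[0,0,0],[0,0,0]]]' 0 50
```

```text
time_s: 13.95
eef_pos: [420.1, 262.6, 69.0]
orientation: [3.142, 0.0, 0.097]
contact_force: [0.5, 0.4, -0.0]
width: 72.7
finger_force: 0.0
time_s: 14.75
eef_pos: [419.9, 262.5, 38.8]
orientation: [3.141, 0.001, 0.097]
contact_force: [-0.1, 0.1, -1.0]
width: 72.5
finger_force: 0.0
time_s: 15.55
eef_pos: [420.4, 262.7, 39.4]
orientation: [-3.141, -0.001, 0.097]
contact_force: [-0.3, -0.8, 3.7]
width: 24.0
finger_force: 49.0
```

```bash
python3 -m handwheel '[[[0,0,-0.5],[0,0,0]],[[0,0,-1.5],[0,0,0]],[[0,0,-3],[0,0,0]],[[0,0,-5],[0,0,0]],[[0,0,-7.5],[0,0,0]],[[0,0,-10.5],[0,0,0]],[[0,0,-13],[0,0,0]],[[0,0,-14],[0,0,0]]]' 0 80
python3 - <<'E'
from h import *
st();print(rel([606,-77,180]))
E
```

```text
time_s: 16.35
eef_pos: [421.5, 263.3, 182.3]
orientation: [-3.14, -0.005, 0.097]
contact_force: [-0.3, -0.3, -1.6]
width: 23.3
finger_force: 78.6
{'time_s': 16.35, 'qpos': [0.384, 0.05, 1.751, 0.0, 1.335, 1.858], 'eef_pos': [421.54, 263.321, 182.304], 'orientation': [-3.14, -0.005, 0.097], 'contact_force': [-0.297, -0.337, -1.643], 'width': 23.295, 'finger_force': 78.573}
[15.07 35.66  0.25]
```

```bash
python3 -m handwheel '[[[0.7,1.7,0],[0,0,-0.06]],[[2.1,5,0],[0,0,-0.18]],[[3.5,8.3,0],[0,0,-0.31]],[[4.9,11.6,0],[0,0,-0.44]],[[6.3,14.9,0],[0,0,-0.58]],[[7.7,18.2,0],[0,0,-0.72]],[[9.1,21.5,0],[0,0,-0.86]],[[10.5,24.8,0],[0,0,-1.0]]]'
python3 - <<'E'
from h import *
o=st();print(rel([606,-77,180]),o["orientation"][2])
E
```

```text
time_s: 17.15
eef_pos: [548.1, 24.7, 178.0]
orientation: [-3.139, 0.001, 1.102]
contact_force: [0.0, 0.8, -0.6]
width: 23.4
finger_force: 78.8
{'time_s': 17.15, 'qpos': [-0.113, 0.17, 1.627, 0.0, 1.346, 0.355], 'eef_pos': [548.093, 24.73, 177.951], 'orientation': [-3.139, 0.001, 1.102], 'contact_force': [0.002, 0.776, -0.582], 'width': 23.382, 'finger_force': 78.85}
[-6.46  9.76 -0.22] 1.1023928379115353
```

```bash
python3 -m handwheel '[[[-1.6,2.4,0],[0,0,-0.13]],[[-3.5,5.2,0],[0,0,-0.26]],[[-5,7.6,0],[0,0,-0.39]],[[-6,9.1,0],[0,0,-0.48]],[[-6.46,9.76,0],[0,0,-0.51]],[[-6.46,9.76,0],[0,0,-0.51]],[[-6.46,9.76,0],[0,0,-0.51]],[[-6.46,9.76,0],[0,0,-0.51]]]'
python3 - <<'E'
from h import *
o=st();print(rel([606,-77,140]))
for c in ("wrist","scene","top"): cv2.imwrite(f"pics/k_{c}.png",env.snapshot(c))
for n,X in (("tip",[606,-77,147]),("hole",[606,-77,62]),("tcp",o["eef_pos"])): print(n,[np.round(proj(c,X)).tolist() for c in ("wrist","scene","top")])
a=cv2.imread("pics/k_wrist.png")[60:310,150:400];b=cv2.imread("pics/k_scene.png")[110:260,150:300]
cv2.imwrite("pics/k.png",np.hstack([cv2.resize(i,(390,390),interpolation=cv2.INTER_CUBIC) for i in (a,b)]))
E
```

```text
time_s: 17.95
eef_pos: [605.2, -75.3, 178.5]
orientation: [-3.14, -0.001, 1.607]
contact_force: [0.2, -0.4, -1.4]
width: 23.3
finger_force: 78.9
{'time_s': 17.95, 'qpos': [-0.266, 0.296, 1.472, 0.0, 1.375, -0.302], 'eef_pos': [605.191, -75.27, 178.507], 'orientation': [-3.14, -0.001, 1.607], 'contact_force': [0.198, -0.421, -1.403], 'width': 23.305, 'finger_force': 78.872}
[-0.18  0.08  3.85]
tip [[278.0, 225.0], [197.0, 172.0], [368.0, 149.0]]
hole [[277.0, 190.0], [201.0, 210.0], [359.0, 167.0]]
tcp [[277.0, 243.0], [196.0, 157.0], [371.0, 142.0]]
```

View pics/k.png

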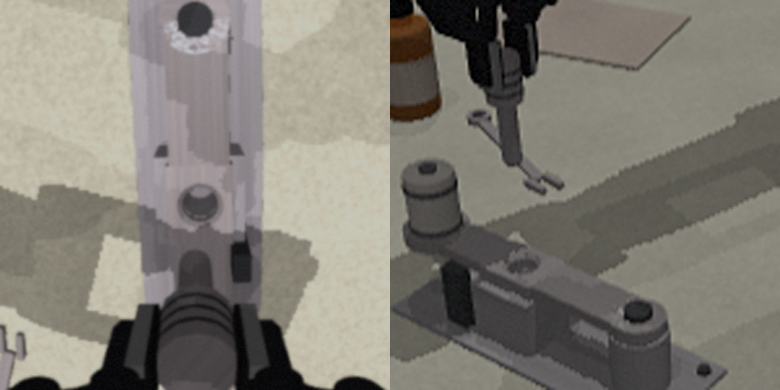

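The pin hangs straight, its tip at about (275,223) and the hole at (278,190) in the wrist picture, both within 3 px of the prediction. The scene view agrees (tip (196,173), hole (201,212)). Lowering into the hole.

```bash
python3 -m handwheel '[[[-0.15,0.15,1],[0,0,0]],[[-0.15,0.15,3],[0,0,0]],[[-0.15,0.15,5],[0,0,0]],[[-0.15,0.15,7],[0,0,0]],[[-0.15,0.15,8],[0,0,0]],[[-0.15,0.15,8.8],[0,0,0]],[[-0.15,0.15,9.5],[0,0,0]],[[-0.15,0.15,9.5],[0,0,0]]]'
```

```text
time_s: 18.9
eef_pos: [607.1, -77.4, 83.4]
orientation: [-3.141, -0.0, 1.607]
contact_force: [-0.2, 0.3, -2.4]
width: 23.2
finger_force: 78.9
```

```bash
python3 -m handwheel '[[[0,0,0.4],[0,0,0]],[[0,0,0.9],[0,0,0]],[[0,0,1.4],[0,0,0]],[[0,0,1.9],[0,0,0]],[[0,0,2.4],[0,0,0]],[[0,0,2.9],[0,0,0]],[[0,0,3.3],[0,0,0]],[[0,0,3.4],[0,0,0]]]'
```

```text
time_s: 19.7
eef_pos: [606.9, -77.4, 49.3]
orientation: [-3.14, -0.0, 1.607]
contact_force: [0.3, 0.3, -2.1]
width: 23.3
finger_force: 78.9
```

```bash
python3 -m handwheel '[[[0,0,0.1],[0,0,0]],[[0,0,0.2],[0,0,0]],[[0,0,0.3],[0,0,0]],[[0,0,0.4],[0,0,0]],[[0,0,0.5],[0,0,0]],[[0,0,0.55],[0,0,0]],[[0,0,0.55],[0,0,0]],[[0,0,0.55],[0,0,0]]]'
```

```text
time_s: 20.5
eef_pos: [607.5, -77.5, 44.6]
orientation: [3.142, -0.0, 1.607]
contact_force: [0.5, -0.5, -1.9]
width: 23.1
finger_force: 78.9
```

```bash
python3 -m handwheel '[[[0,0,0],[0,0,0]],[[0,0,0],[0,0,0]],[[0,0,0],[0,0,0]],[[0,0,0],[0,0,0]],[[0,0,0],[0,0,0]],[[0,0,0],[0,0,0]],[[0,0,0],[0,0,0]],[[0,0,0],[0,0,0]]]' 0.7 && python3 -m handwheel '[[[0,0,-1],[0,0,0]],[[0,0,-3],[0,0,0]],[[0,0,-6],[0,0,0]],[[0,0,-9],[0,0,0]],[[0,0,-12],[0,0,0]],[[0,0,-14],[0,0,0]],[[0,0,-15],[0,0,0]],[[0,0,-15],[0,0,0]]]'
python3 - <<'E'
from h import *
st();look(("scene","wrist"),("long_pin_mid","capsule"),save="m")
a=cv2.imread("pics/m_wrist.png")[60:310,150:400];b=cv2.imread("pics/m_scene.png")[110:260,150:300]
cv2.imwrite("pics/m.png",np.hstack([cv2.resize(i,(390,390),interpolation=cv2.INTER_CUBIC) for i in (a,b)]))
for X in ([606,-77,96],[606,-77,62]): print([np.round(proj(c,X)).tolist() for c in ("wrist","scene")])
E
```

```text
time_s: 21.3
eef_pos: [607.5, -77.5, 44.6]
orientation: [-3.142, -0.0, 1.607]
contact_force: [0.7, 0.5, 0.1]
width: 59.7
finger_force: 0.0
time_s: 22.1
eef_pos: [608.8, -77.9, 197.1]
orientation: [3.137, 0.001, 1.607]
contact_force: [0.1, -0.6, 0.2]
width: 60.1
finger_force: 0.0
{'time_s': 22.1, 'qpos': [-0.268, 0.285, 1.447, 0.0, 1.405, -0.304], 'eef_pos': [608.752, -77.868, 197.063], 'orientation': [3.137, 0.001, 1.607], 'contact_force': [0.055, -0.625, 0.178], 'width': 60.101, 'finger_force': 0.0}
scene long_pin_mid call [([606.0, -79.0, 56.0], 0.86), ([329.0, 282.0, 44.0], 0.61)]
scene long_pin_mid call [([335.0, 286.0, 65.0], 0.76), ([615.0, -75.0, 85.0], 0.52)]
scene capsule call [([614.0, -167.0, 87.0], 0.66)]
scene capsule call []
wrist long_pin_mid call [([611.0, -79.0, 53.0], 0.82)]
wrist long_pin_mid call [([611.0, -77.0, 97.0], 0.7), ([609.0, -65.0, 63.0], 0.24)]
wrist capsule call [([614.0, -167.0, 91.0], 0.76)]
wrist capsule call [([607.0, -62.0, 63.0], 0.62)]
[[276.0, 194.0], [199.0, 196.0]]
[[276.0, 184.0], [201.0, 210.0]]
```

View pics/m.png

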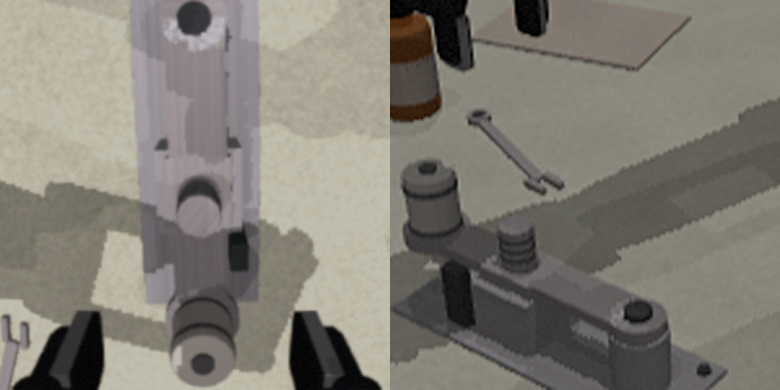

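The pin head sits upright and flush on the arm: its top is at wrist (278,195) against a predicted (276,194), and the network puts its middle at z 53–56. The gripper is clear.

```bash
python3 -c "
from cell import env
print(env.close_job())"
```

```text
the job is handed in; nothing more can be done
None
```

The arm is at its stop, and the longest pin is through both holes with its head resting on the arm and the gripper clear; I handed the job in at about 22 s (the result was not reported back).

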